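# Clamp the pine offcut with the torque-limiting knob

## Robot

A 7-joint arm with a two-finger parallel gripper is mounted at the origin on a cart in front of the work surface, level with it; the furniture and walls round the work are solid. World frame = base frame: x ahead of the robot, y to its left, z up, the work surface at z = 0. Lengths are in m, angles in rad, forces in N, time in s.
With the tool pointing down it reaches from about 0.4 to 0.85 m from the base axis. Payload 10.4 kg.
Tool frame: the origin (TCP) lies midway between the tips of the shut fingers; the grasp point (between the pads) lies 19 mm behind it; z points along the fingers, y is the line along which they close (so a half turn about z gives the same grasp; the last joint's range is limited). The gripper opens to 87 mm and grips with 3 to 60 N. Pads are 19 mm wide; open, the fingers measure 117 mm over their backs; the gripper's body (75 mm by 190 mm) begins 51 mm behind the grasp point.
Start: joints at [1.3, 0.332, -0.065, 1.46, 0.022, 1.35, -0.088], TCP at [0.153, -0.606, 0.223] pointing down, gripper open.
Joint ranges: [-2.6, 2.6], [-0.5, 2.12], [-1.47, 1.34], [0.16, 2.42], [-1.27, 4.41], [0.06, 2.06], [-2.6, 2.6]. Speed limits (rad/s): [2.22, 2.22, 2.79, 2.79, 3.14, 3.14, 3.14].

## Interface

Orientations are given as a unit quaternion [x, y, z, w].
In Python, from bench import r gives the robot as it stands.
- The arm moves only by the tool move_arm, never from a script. Its argument "targets" is a list of rows, each a list of 3 entries, a list of its own where there are three numbers: the shift along the tool's x, y, z in cm, then the turn, a rotation vector about the tool's x, y, z in rad, then the opening in per cent of the stroke, from 0 (shut) to 100 (fully open). In form: [[[x, y, z], [wx, wy, wz], gripper], ...]. A call has 1 to 20 rows; each row shifts and turns the commanded pose from where the row before left it, along the tool's axes as they then stand; what a row does not reach is not made up. A row lasts 1/8 s, in which the tool goes at most 62.5 mm and 10.7 degrees, less where a joint would pass 70% of its speed; a pose out of reach is approached as far as the arm can. A call with a gripper value outside its range is refused whole. The fingers move at their own pace and stop on an object; "grip_force" is the grip in N (left out, the last holds). Time passes only in rows, so rows that do not move let the fingers close. It gives the time, the measured TCP pose, the force, the opening and the grip force at its end, in the units of the state.
- r.read_state(): the state, without advancing time (a new reading comes with each control period).
- r.camera(name): name is "side" or "top"; returns a dict with "image" (480x640x3 uint8, blue, green, red), "vertical_fov" (degrees; the focal length in pixels is half the picture's height over the tangent of half this angle, whatever the lens; pixels are square), "cx", "cy" (the principal point, pixels), "cam_to_world" (4x4, takes a point from camera to world coordinates). Camera axes: x right, y down, z forward; pixel columns grow to the right and rows downward; lengths in m; the calibration is good to about 2 mm. A picture is of the moment at which its call begins. There is no depth.
- r.close_job(): hands the job in; it is judged then, once.
The state is a dict: "time": time; "joint_positions": joint angles; "joint_vel": joint speeds; "joint_torque": joint torques, N m; "ee_pos": TCP position; "eef_rot": TCP orientation; "ft_force": force on the tool from outside, world axes, zero at the start; "torque": the same for the moment, N m; "width": finger opening in m; "grip_force": force on a finger pad.
Only numpy, scipy, OpenCV 4.12 (cv2) and the standard library are available. Lean on these libraries where they do the work, as an engineer would, in place of code of your own. Each camera call takes 0.05 s, during which the arm holds its last target. There are 200 camera calls.

## Task

Slide the pine offcut along the channel of the green clamp until it is fully home, and press it gently but firmly against the dark end stop for a moment. Then turn the orange knob clockwise until its slip clutch clicks: one or two clicks, no more. Leave the offcut clamped and let go, without disturbing the setting block, tape measure and pencil.

Things in the scene. Friction and masses are not known exactly. Their poses are not given: they have to be found in the camera images.
- clamp: Green bridge clamp bolted to the table, 117 mm wide (x) x 90 mm x 135 mm high. Origin: on the table top, under the knob's axis. +y runs along the channel from the mouth to the end stop. Rails 16 mm high form a channel 53 mm wide from y = -30 to +25 mm, flared at the mouth to y = -50 mm. The bridge over it (111 mm wide, y = -19 to +19 mm) spans 58 to 86 mm above the table.
- stop_face (a point): Point on the end stop's face that the offcut's front end must meet, 18 mm above the table, 25 mm from the clamp's origin along its +y; axes as the clamp's.
- end_stop: Dark steel end stop with a brass face, 72 mm wide, 30 mm high, 16 mm thick, closing the +y end of the channel. Origin at the foot of its face (25 mm along the clamp's +y). The offcut must be pressed against it with a few newtons (over 2, never over 30) for a moment.
- offcut: Loose block of pale pine, 50 mm wide (x) x 110 mm long (y) x 32 mm high, about 0.2 kg. Origin: centre of its underside, +y along its length towards the end stop. It lies in the channel's mouth with its front end 20 to 45 mm short of the stop; fully home its origin is 55 mm before the stop face, and its rear 35 mm still stick out of the flared mouth and can be gripped across the width or pushed.
- plunger: Steel plunger with a black rubber foot (28 mm across) under the bridge, which comes down on the offcut. Origin: centre of the foot's underside, 34 to 38 mm above the table at the start; it does not turn, and descends 2.5 mm for each radian the screw turns clockwise.
- cap_grip (a point): Centre of the round orange ribbed knob (46 mm across, 32 mm high), on its vertical axis, 119 mm above the table; the knob reaches 16 mm below and above this point and stays at this height while turning. Clockwise from above tightens. Altogether 2 to 4.5 rad of turning are needed, so the knob must be regrasped; it stays where it is left.
- collar (a point): Centre of the steel collar under the knob (36 mm across, 16 mm high, down to the bridge), which turns with the screw. White marks on knob and collar are in line until the clutch slips. The screw turns freely at about 0.14 N m; once the plunger's foot meets the offcut the torque rises within about 1 rad to about 0.25 N m, where the clutch slips.
- clutch (a joint): How far the knob has slipped clockwise on its screw (rad): 0 at the start, stays about 0 while the screw turns with the knob, and grows as the clutch slips. One click is 0.52 rad (12 to a turn); at each click the torque dips.
- setting_block: Bystander: white setting block with a black knob, 40 x 60 x 46 mm, left of the clamp (its -x side). Origin: centre of its underside.
- tape_measure: Bystander: yellow tape measure, 36 x 78 x 61 mm, right of the clamp (its +x side). Origin: centre of its underside.
- pencil: Bystander: red pencil, 9 x 118 x 8 mm, lying right of the channel's mouth. Origin: centre of its underside.
Things that resemble listed ones, but are neither listed nor needed, are in the scene too. There is more than one size of the offcut; the one meant has the size given above.

How it is judged:
On the way, in this order (a step that is already met when the one before it is completed fails the run):
1. the offcut's front end is within 3 mm of the end stop and is pressed against it with more than 2 N (y of offcut in the frame of stop_face above -0.058 m and contact force between offcut and end_stop above 2 N), for 0.2 s.
2. the clutch has clicked at least once (knob slipped more than 0.4 rad on the screw) with the plunger pressing on the offcut (value of joint clutch above 0.4 rad and contact force between plunger and offcut above 15 N), for 0.2 s.
At the end, for the whole second after the job is handed in: The offcut's front end is within 3 mm of the end stop, the clutch has slipped 0.4 to 1.31 rad (one or two clicks), the plunger presses on the offcut with more than 15 N and the offcut is at rest (all of step 2 and y of offcut in the frame of stop_face above -0.058 m and value of joint clutch below 1.31 rad and linear speed of offcut below 0.01 m/s); the robot touches nothing.
It fails at once if the clutch slipped by more than two clicks (1.31 rad) (value of joint clutch above 1.31 rad).
It fails at once if the offcut was pushed against the end stop with more than 30 N (contact force between offcut and end_stop above 30 N).
It fails at once if the setting block was moved by more than 15 mm (distance of setting_block from where it was at the start of the episode above 0.015 m).
It fails at once if the tape measure was moved by more than 15 mm (distance of tape_measure from where it was at the start of the episode above 0.015 m).
It fails at once if the pencil was moved by more than 15 mm (distance of pencil from where it was at the start of the episode above 0.015 m).
It also fails if it takes over 72 s, if anything falls off the work surface, if the arm or the gripper's body presses on something with over 40 N, if the wrist force passes 120 N, or if a joint passes its speed limit or range.

## Working session

There is one attempt and no reset: what is moved stays moved. The work goes in short steps, Python scripts to look and compute and a tool call to move; the robot and the scene stay as the last step left them, time stands still between calls to the robot, and variables do not carry over. Pictures are saved under pics/ and viewed, at most 10 in all, crops included, and the job is handed in when it is done.

Besides the shell and the picture viewer there is one more tool, called after ">>>" as name([rows], argument=value, ...), one row to a line, values as JSON. move_arm: Moves the arm, as the interface text tells. Its arguments: {"type":"object","properties":{"targets":{"type":"array"},"grip_force":{"type":"number"}},"required":["targets"]}

```bash
mkdir -p pics; ls
python3 - <<'E'
from bench import r
import cv2,json,numpy as np
s=r.read_state();print(s)
for n in("side","top"):
    c=r.camera(n);cv2.imwrite(f"pics/{n}0.png",c["image"]);print(n,c["vertical_fov"],c["cx"],c["cy"],np.round(c["cam_to_world"],4).tolist())
E
```

```text
pics
{'time': 0.0, 'joint_positions': array([ 1.30036895,  0.33286391, -0.06469558,  1.46092051,  0.02160439,
        1.34990745, -0.08850608]), 'joint_vel': array([ 2.85042652e-03,  7.53782686e-04,  2.03339135e-05,  5.68862324e-04,
        1.14709107e-03, -9.75331957e-04, -5.11793465e-04]), 'joint_torque': array([-1.25611703e-03, -6.23250747e+01,  2.38309923e-02, -3.89898705e+01,
       -6.14478788e-02,  3.97861702e-02,  1.50107771e-04]), 'ee_pos': array([ 0.15320841, -0.60553784,  0.22176884]), 'eef_rot': array([ 9.92331577e-01,  1.23602378e-01, -1.21732366e-04, -6.91154997e-04]), 'ft_force': array([-0.09390279, -0.96664421,  0.07797596]), 'torque': array([-0.01146944, -0.02288597, -0.03336732]), 'grip_force': 0.0, 'width': 0.08690605725899679}
side 52.13108424107881 323.2831936275855 242.0038572183118 [[-0.9966, -0.0644, 0.0505, 0.4309], [-0.0786, 0.5803, -0.8106, 0.4533], [0.0229, -0.8119, -0.5834, 0.5848], [0.0, 0.0, 0.0, 1.0]]
top 42.271042676739725 319.2401743794464 242.99113812764523 [[0.0094, -0.9834, 0.1811, 0.3182], [-0.9998, -0.0066, 0.0164, -0.2348], [-0.0149, -0.1812, -0.9833, 1.0708], [0.0, 0.0, 0.0, 1.0]]
```

View pics/top0.png

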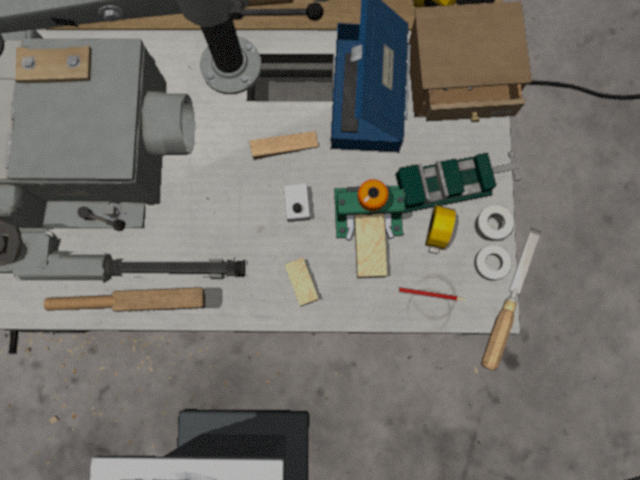

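View pics/side0.png

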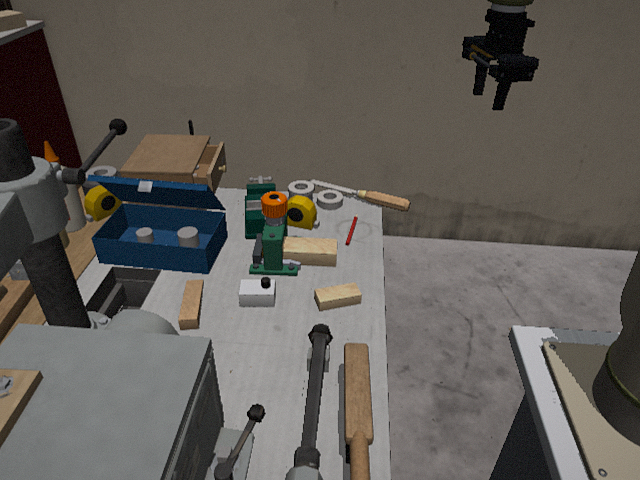

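Candidates:
- Offcut: the pine block in the clamp mouth (top 371,248), the short pine block (302,282) and the brown stick (284,144). I choose the one in the mouth.
- Clamp: the green bridge with the orange knob (373,195), not the green vice (445,180).

I'll check the choice in a close crop.

```bash
cat > h.py <<'E'
import numpy as np,cv2
from bench import r
def cam(n):
    c=r.camera(n);c["f"]=240/np.tan(np.radians(c["vertical_fov"])/2);c["T"]=np.array(c["cam_to_world"]);return c
def at_z(c,u,v,z):
    d=c["T"][:3,:3]@np.array([(u-c["cx"])/c["f"],(v-c["cy"])/c["f"],1]);o=c["T"][:3,3]
    return o+d*(z-o[2])/d[2]
def proj(c,p):
    q=c["T"][:3,:3].T@(np.array(p)-c["T"][:3,3]);return c["f"]*q[:2]/q[2]+[c["cx"],c["cy"]]
E
python3 - <<'E'
from h import *
t=cam("top");s=cam("side")
a=cv2.resize(t["image"][170:290,280:465],None,fx=4,fy=4,interpolation=cv2.INTER_CUBIC)
cv2.imwrite("pics/t1.png",a)
cv2.imwrite("pics/s1.png",cv2.resize(s["image"][180:310,230:370],None,fx=4.5,fy=4.5,interpolation=cv2.INTER_CUBIC))
for n,c in(("top",t),("side",s)):
    hsv=cv2.cvtColor(c["image"],cv2.COLOR_BGR2HSV)
    for nm,lo,hi in(("orange",(5,180,120),(16,255,255)),("pine",(15,50,130),(28,150,255)),("red",(0,150,80),(4,255,255)),("yellow",(22,180,100),(32,255,255))):
        m=cv2.inRange(hsv,lo,hi)
        k,_,st,ce=cv2.connectedComponentsWithStats(m)
        lab=_
        for i in range(1,k):
            if st[i,4]>60:
                cn=np.argwhere(lab==i)[:,::-1].astype(np.float32)
                print(n,nm,st[i],np.round(ce[i],1),[np.round(x,1) for x in cv2.minAreaRect(cn)])
E
```

```text
top orange [358 180  30  28 167] [371.9 197.3] [array([372.8, 193.8]), array([27.6, 28.3]), np.float64(45.0)]
top pine [133  15  63  13 355] [164.3  21.4] [array([163.9,  21.3]), array([11.7, 61.8]), np.float64(87.8)]
top pine [107  21  32   7  98] [122.3  24.8] [array([122.5,  24. ]), array([31.,  6.]), np.float64(0.0)]
top pine [  15   46   73   34 1826] [51.1 63. ] [array([51. , 62.5]), array([32. , 72.5]), np.float64(89.2)]
top pine [494  99  30   6  88] [509.4 101.6] [array([508.5, 101. ]), array([ 4.6, 29.3]), np.float64(86.4)]
top pine [432 101  52   8 189] [456.4 104.6] [array([457.5, 104.2]), array([ 4.6, 51.2]), np.float64(86.2)]
top pine [ 249  131   70   25 1051] [283.3 143. ] [array([283.6, 143. ]), array([16. , 68.2]), np.float64(81.9)]
top pine [ 355  216   32   61 1515] [371.3 246.4] [array([370.6, 245.9]), array([59.6, 30. ]), np.float64(87.4)]
top pine [285 258  34  47 753] [301.5 280.7] [array([301.2, 281.3]), array([44.5, 20.1]), np.float64(69.4)]
top pine [  43  289  159   22 1962] [136.4 299.6] [array([121.8, 300.1]), array([ 18.9, 157.9]), np.float64(87.3)]
top
[... 1254 characters left out ...]
array([14. , 44.1]), np.float64(80.0)]
side pine [ 29 304  13  20  85] [ 35.2 313.6] [array([ 35. , 313.7]), array([ 8.8, 19.2]), np.float64(36.9)]
side pine [ 346  343   26  137 1769] [357.5 403.1] [array([358.5, 411. ]), array([136.,  25.]), np.float64(90.0)]
side pine [  0 369  39  62 953] [ 14.7 391.3] [array([  5.5, 391.8]), array([32.7, 70.2]), np.float64(32.7)]
side red [346 217  11  27  83] [351.1 229.9] [array([351.2, 229.8]), array([ 2.8, 27.2]), np.float64(18.4)]
side yellow [ 84 185  24  26 283] [ 93.4 196. ] [array([ 93.9, 196.1]), array([15.1, 26. ]), np.float64(36.4)]
side yellow [288 195  28  32 420] [302.9 206.4] [array([303.8, 208.1]), array([34.3, 20.7]), np.float64(40.9)]
```

View pics/t1.png

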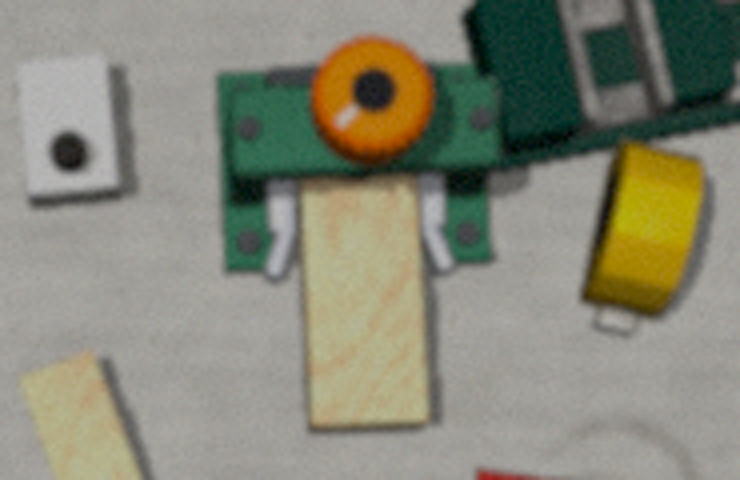

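View pics/s1.png

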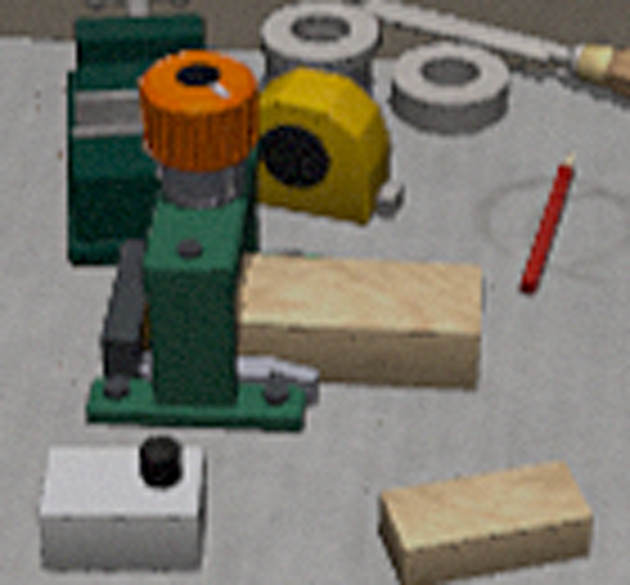

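The crops confirm it: in t1 the offcut's rear corners are at (310,426) and (428,420) and the knob's hub is at (374,90). In s1 the hub is at (198,75), and the offcut's rear top corners are at (482,265) and (480,333).

Run:
```python
from h import *
t=cam("top");s=cam("side")
T=lambda U,V,z:np.round(at_z(t,(U+.5)/4-.5+280,(V+.5)/4-.5+170,z),4)[:2]
S=lambda U,V,z:np.round(at_z(s,(U+.5)/4.5-.5+230,(V+.5)/4.5-.5+180,z),4)[:2]
print("knob",T(374,90,.135),S(198,75,.135))
print("knob outline top c",T(373.5,97,.128))
print("bridge front",T(235,179,.086),T(499,166,.086),"screws",T(249,128,.088),T(481,118,.088))
print("base fl fr",T(226,270,.008),T(492,261,.008),"bl",T(219,75,.008))
print("offcut rear top",T(310,426,.032),T(428,420,.032),S(482,265,.032),S(480,333,.032))
print("offcut front vis",T(300,180,.032),T(416,178,.032))
print("block",T(30,195,.046),T(115,190,.046),T(20,65,.046),T(68,150,.07))
print("tape",T(625,145,.06),T(705,160,.06),T(590,300,.06),T(660,312,.06))
print("pencil",at_z(t,400,289,.004),at_z(t,457,298,.004))
print("vice left-near corner",T(512,140,.08),T(470,15,.08), "vice right", at_z(t,495,190,.08))
st=r.read_state();print(st["ee_pos"],st["time"])
from scipy.spatial.transform import Rotation as R
print(R.from_quat(st["eef_rot"]).as_matrix().round(3))
```

```text
knob [ 0.5715 -0.3022] [ 0.5697 -0.3021]
knob outline top c [ 0.5705 -0.3025]
bridge front [ 0.5471 -0.2491] [ 0.5531 -0.3563] screws [ 0.5679 -0.2547] [ 0.5727 -0.3491]
base fl fr [ 0.5245 -0.2465] [ 0.5292 -0.3622] bl [ 0.6123 -0.243 ]
offcut rear top [ 0.4532 -0.2818] [ 0.4561 -0.3315] [ 0.4536 -0.3293] [ 0.4516 -0.2803]
offcut front vis [ 0.5593 -0.2777] [ 0.5605 -0.3274]
block [ 0.5489 -0.163 ] [ 0.5513 -0.199 ] [ 0.6058 -0.1577] [ 0.5627 -0.1801]
tape [ 0.5686 -0.4121] [ 0.5624 -0.4452] [ 0.5028 -0.3961] [ 0.4979 -0.4248]
pencil [ 0.43508188 -0.35678726  0.004     ] [ 0.42037036 -0.45406731  0.004     ]
vice left-near corner [ 0.5655 -0.3625] [ 0.6186 -0.3461] vice right [ 0.5910327  -0.50607106  0.08      ]
[ 0.1532781  -0.60580657  0.22230391] 0.3
[[ 0.969  0.245 -0.   ]
 [ 0.245 -0.969  0.   ]
 [-0.    -0.    -1.   ]]
```

>>> move_arm([
  [[0, 0, 0], [0, 0, 0.1], 0],
  [[0, 0, 0], [0, 0, 0.1], 0],
  [[2.86, -2.85, 0], [0, 0, 0], 0],
  [[2.86, -2.85, 0], [0, 0, 0], 0],
  [[2.86, -2.85, 0], [0, 0, 0], 0],
  [[2.86, -2.85, 0], [0, 0, 0], 0],
  [[2.86, -2.85, 0], [0, 0, 0], 0],
  [[2.86, -2.85, 0], [0, 0, 0], 0],
  [[2.86, -2.85, 0], [0, 0, 0], 0],
  [[2.86, -2.85, 0], [0, 0, 0], 0],
  [[2.86, -2.85, 0], [0, 0, 0], 0],
  [[2.86, -2.85, 0], [0, 0, 0], 0],
  [[0, 0, 0], [0, 0, 0], 0],
  [[0, 0, 0], [0, 0, 0], 0],
])

```text
time: 2.05
ee_pos: [0.4249, -0.3081, 0.2225]
eef_rot: [1.0, 0.024, -0.0, 0.0]
ft_force: [-0.4, -0.7, 0.2]
width: 0.0004
grip_force: 0.0
```

>>> move_arm([
  [[0, 0, 5], [0, 0, 0], 0],
  [[0, 0, 5], [0, 0, 0], 0],
  [[0, 0, 5], [0, 0, 0], 0],
  [[0, 0, 4], [0, 0, 0], 0],
  [[0, 0, 1.8], [0, 0, 0], 0],
  [[0, 0, 0], [0, 0, 0], 0],
  [[0.7, 0, 0], [0, 0, 0], 0],
  [[0.5, 0, 0], [0, 0, 0], 0],
  [[0.5, 0, 0], [0, 0, 0], 0],
  [[0.5, 0, 0], [0, 0, 0], 0],
  [[0.5, 0, 0], [0, 0, 0], 0],
  [[0, 0, 0], [0, 0, 0], 0],
])

```text
time: 3.55
ee_pos: [0.4529, -0.3061, 0.0145]
eef_rot: [1.0, 0.024, 0.0, -0.0]
ft_force: [0.0, 0.5, 0.2]
width: 0.0005
grip_force: 0.0
```

Run:
```python
from h import *
t=cam("top")
cv2.imwrite("pics/t2.png",cv2.resize(t["image"][170:290,280:465],None,fx=4,fy=4,interpolation=cv2.INTER_CUBIC))
s=r.read_state();print(s["ft_force"],s["ee_pos"],s["joint_positions"].round(3))
```

```text
[ 0.16048118  0.46493905 -0.94766185] [ 0.45266783 -0.30612211  0.01447133] [ 0.779  0.397 -0.314  1.864  0.152  0.904 -1.128]
```

View pics/t2.png

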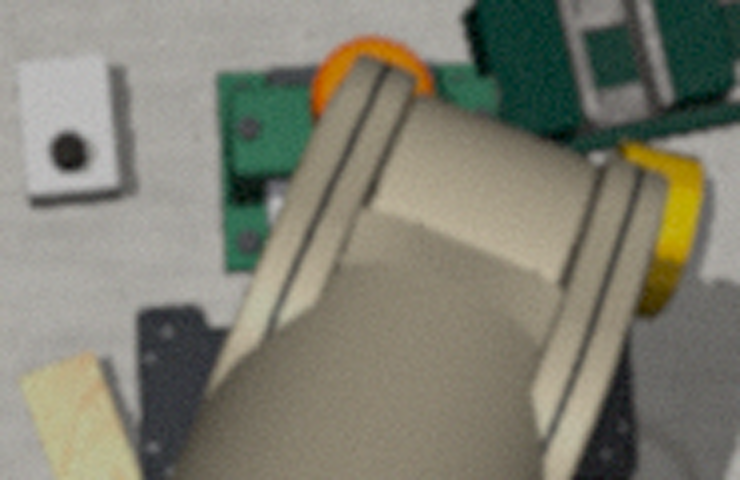

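The view is blocked by the arm (only a sliver of the knob at (372,70)), so I'll go by force from here.

>>> move_arm([
  [[0.5, 0, 0], [0, 0, 0], 0],
  [[0.5, 0, 0], [0, 0, 0], 0],
  [[0.5, 0, 0], [0, 0, 0], 0],
  [[0.2, 0, 0], [0, 0, 0], 0],
])

```text
time: 4.1
ee_pos: [0.4698, -0.3054, 0.0146]
eef_rot: [1.0, 0.024, 0.0, 0.0]
ft_force: [-1.2, -1.0, 0.9]
width: -0.0001
grip_force: 0.8
```

>>> move_arm([
  [[0.1, 0, 0], [0, 0, 0], 0],
  [[0.1, 0, 0], [0, 0, 0], 0],
])

```text
time: 4.35
ee_pos: [0.4712, -0.3054, 0.0145]
eef_rot: [1.0, 0.024, -0.0, 0.0]
ft_force: [-1.1, -0.9, 0.5]
width: 0.0007
grip_force: 0.8
```

Run:
```python
from h import *
c=cam("side");cv2.imwrite("pics/s2.png",cv2.resize(c["image"][180:310,230:370],None,fx=4.5,fy=4.5,interpolation=cv2.INTER_CUBIC))
```

```text
(no output)
```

View pics/s2.png

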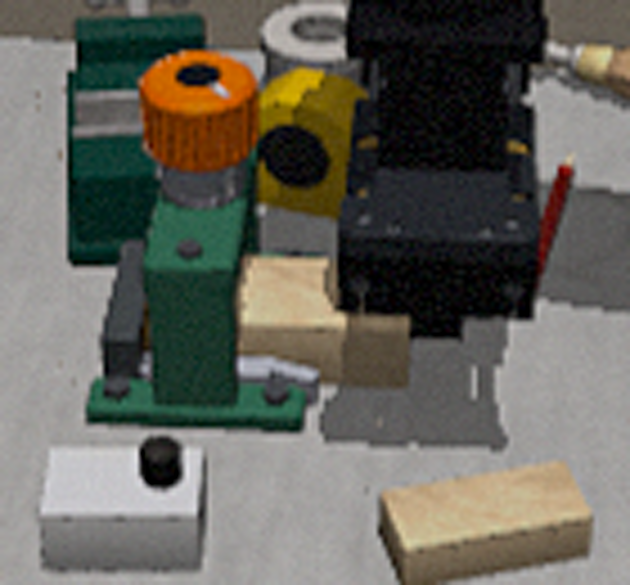

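The offcut is sliding: its rear foot has gone from about (477,387) to (409,387), roughly 23 mm, so some 8 mm are left.

>>> move_arm([
  [[0.2, 0, 0], [0, 0, 0], 0],
  [[0.2, 0, 0], [0, 0, 0], 0],
])

```text
time: 4.65
ee_pos: [0.4734, -0.3054, 0.0143]
eef_rot: [1.0, 0.024, -0.002, -0.0]
ft_force: [-13.9, 0.1, 10.4]
width: 0.0001
grip_force: 7.0
```

>>> move_arm([
  [[0.1, 0, 0], [0, 0, 0], 0],
  [[0.1, 0, 0], [0, 0, 0], 0],
])

```text
time: 4.9
ee_pos: [0.4735, -0.3055, 0.0141]
eef_rot: [1.0, 0.023, -0.004, -0.001]
ft_force: [-20.1, 1.6, 14.1]
width: 0.0009
grip_force: 9.7
```

>>> move_arm([
  [[0.1, 0, 0], [0, 0, 0], 0],
  [[0, 0, 0], [0, 0, 0], 0],
])

```text
time: 5.15
ee_pos: [0.4735, -0.3055, 0.0139]
eef_rot: [1.0, 0.023, -0.005, -0.001]
ft_force: [-20.9, 2.9, 15.3]
width: 0.0007
grip_force: 10.6
```

Run:
```python
from h import *
c=cam("side");cv2.imwrite("pics/s3.png",cv2.resize(c["image"][215:285,245:345],None,fx=8,fy=8,interpolation=cv2.INTER_CUBIC))
st=np.array([.5955,-.3010,0]);a=np.array([.9989,.047,0]);x=np.array([.047,-.9989,0])
P=lambda p:((proj(c,p)-[245,215]+.5)*8-.5).round(0)
for d in(.11,.1135,.1165):print(d,"rear near top/bottom",P(st-d*a-.025*x+[0,0,.032]),P(st-d*a-.025*x))
s=r.read_state();print(s["ft_force"],s["torque"],s["ee_pos"],s["time"])
```

```text
0.11 rear near top/bottom [594. 301.] [592. 408.]
0.1135 rear near top/bottom [609. 301.] [607. 408.]
0.1165 rear near top/bottom [622. 302.] [619. 409.]
[-20.87725154   2.6175558   15.10441452] [0.58965743 4.55187663 0.0263124 ] [ 0.47345947 -0.30556738  0.01393402] 5.2
```

View pics/s3.png

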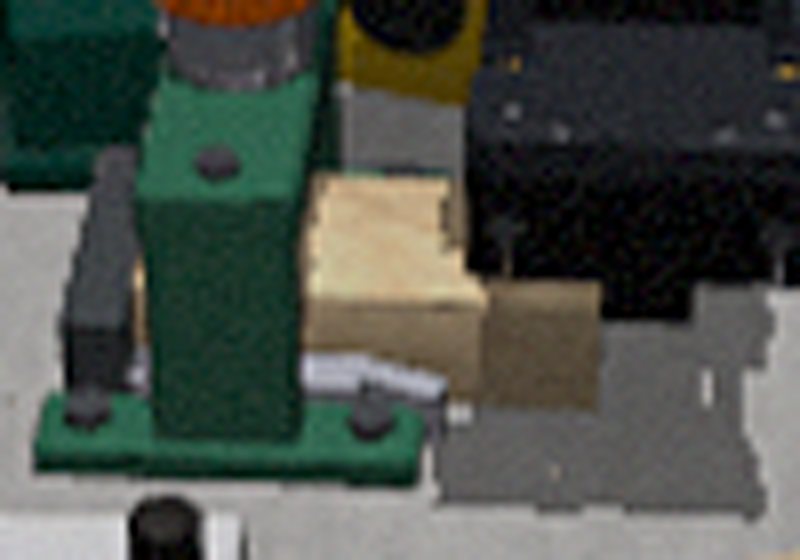

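Pine meets the stop at (140,280) and its rear foot is at (600,405), close to the predicted home pixel of 592. At about 21 N it is home and has been pressed for 0.5 s. Next I back off and go above the knob.

>>> move_arm([
  [[-0.5, 0, 0], [0, 0, 0], 0],
  [[-1, 0, 0], [0, 0, 0], 0],
  [[-1.5, 0, 0], [0, 0, 0], 0],
  [[0, 0, -5], [0, 0, 0], 0],
  [[0, 0, -5], [0, 0, 0], 0],
  [[0, 0, -5], [0, 0, 0], 0],
  [[0, 0, -5], [0, 0, 0], 0],
  [[0, 0, -2], [0, 0, 0], 80],
  [[4.1, 0.03, 0], [0, 0, 0], 80],
  [[4.1, 0.03, 0], [0, 0, 0], 80],
  [[4.1, 0.03, 0], [0, 0, 0], 80],
  [[0, 0, 0], [0, 0, -0.17], 80],
  [[0, 0, 0], [0, 0, -0.17], 80],
  [[0, 0, 0], [0, 0, -0.17], 80],
  [[0, 0, 0], [0, 0, -0.17], 80],
  [[0, 0, 0], [0, 0, -0.17], 80],
  [[0, 0, 0], [0, 0, -0.15], 80],
  [[0, 0, 0], [0, 0, 0], 80],
  [[0, 0, 0], [0, 0, 0], 80],
])

```text
time: 7.58
ee_pos: [0.5709, -0.3017, 0.2346]
eef_rot: [0.867, 0.499, -0.0, 0.0]
ft_force: [-0.0, 0.5, -0.0]
width: 0.0699
grip_force: 0.0
```

Run:
```python
from h import *
from scipy.spatial.transform import Rotation as R
s=r.read_state();print(s["joint_positions"].round(3),s["ee_pos"],s["width"],s["torque"],R.from_quat(s["eef_rot"]).as_matrix().round(3).tolist())
```

```text
[ 0.789  0.419 -0.513  1.361  0.204  1.413 -0.245] [ 0.5709332  -0.30168114  0.23455317] 0.06991974389240245 [-0.02788123 -0.10678182 -0.01829351] [[0.503, 0.865, 0.0], [0.865, -0.503, -0.0], [-0.0, 0.0, -1.0]]
```

>>> move_arm([
  [[0, 0, 0], [0, 0, -0.18], 80],
  [[0, 0, 0], [0, 0, -0.18], 80],
  [[0, 0, 0], [0, 0, -0.18], 80],
  [[0, 0, 0], [0, 0, -0.18], 80],
  [[0, 0, 0], [0, 0, -0.18], 80],
  [[0, 0, 0], [0, 0, -0.18], 80],
  [[0, 0, 0], [0, 0, -0.18], 80],
  [[0, 0, 0], [0, 0, -0.18], 80],
  [[0, 0, 0], [0, 0, -0.18], 80],
  [[0, 0, 0], [0, 0, -0.18], 80],
  [[0, 0, 0], [0, 0, -0.18], 80],
  [[0, 0, 0], [0, 0, -0.18], 80],
  [[0, 0, 0], [0, 0, -0.18], 80],
  [[0, 0, 0], [0, 0, 0], 80],
  [[0, 0, 4], [0, 0, 0], 80],
  [[0, 0, 4], [0, 0, 0], 80],
  [[0, 0, 3], [0, 0, 0], 80],
  [[0, 0, 2.1], [0, 0, 0], 80],
  [[0, 0, 0], [0, 0, 0], 80],
])

```text
time: 9.95
ee_pos: [0.5706, -0.3013, 0.1024]
eef_rot: [-0.122, 0.993, 0.001, -0.001]
ft_force: [-0.8, 1.5, -0.1]
width: 0.0692
grip_force: 0.0
```

Run:
```python
from h import *
from scipy.spatial.transform import Rotation as R
s=r.read_state();print(s["joint_positions"].round(3),s["ee_pos"],s["width"],s["torque"],s["ft_force"],R.from_quat(s["eef_rot"]).as_matrix().round(3).tolist())
c=cam("side");cv2.imwrite("pics/s4.png",cv2.resize(c["image"][130:290,190:390],None,fx=4,fy=3.75,interpolation=cv2.INTER_CUBIC))
```

```text
[ 1.026  0.617 -0.857  1.506  0.48   1.241  1.918] [ 0.57055636 -0.30131939  0.10241624] 0.06921929000209398 [ 0.06144756 -0.11585185  0.03523065] [-0.76866508  1.51397845 -0.08795218] [[-0.97, -0.241, -0.002], [-0.241, 0.97, 0.001], [0.002, 0.001, -1.0]]
```

View pics/s4.png

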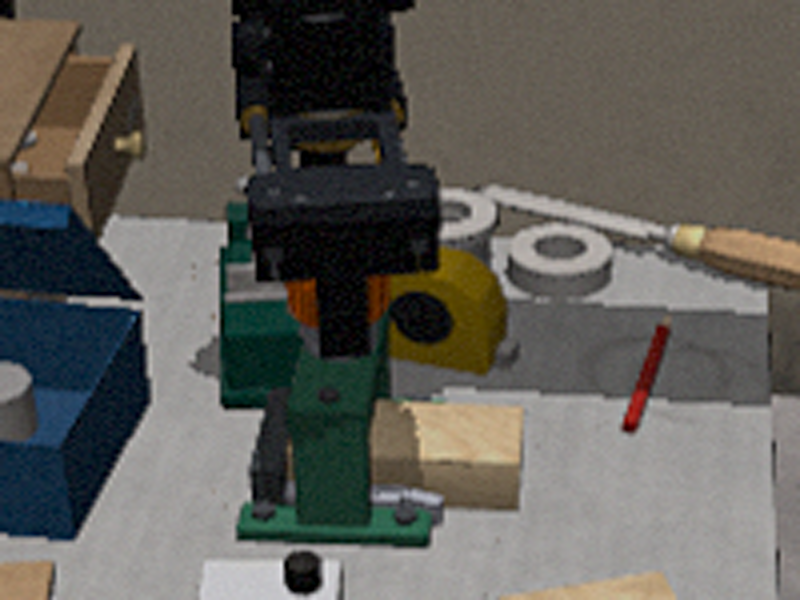

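Fingers straddle the orange knob (centred near (340,300)), and the offcut still sits home with its rear at (520,460). Closing.

>>> move_arm([
  [[0, 0, 0], [0, 0, 0], 45],
  [[0, 0, 0], [0, 0, 0], 45],
  [[0, 0, 0], [0, 0, 0], 45],
  [[0, 0, 0], [0, 0, 0], 45],
  [[0, 0, 0], [0, 0, 0], 45],
], grip_force=30)

```text
time: 10.62
ee_pos: [0.5714, -0.3013, 0.1041]
eef_rot: [-0.123, 0.992, -0.0, 0.0]
ft_force: [-1.9, 1.9, 6.1]
width: 0.0453
grip_force: 30.0
```

```bash
cat > st.py <<'E'
from h import *
from scipy.spatial.transform import Rotation as R
s=r.read_state();m=R.from_quat(s["eef_rot"]).as_matrix()
print("t",s["time"],"j7",s["joint_positions"][6].round(3),"p",s["ee_pos"].round(4),"w",s["width"].round(4),"gf",round(float(s["grip_force"]),1),"M",s["torque"].round(3),"F",s["ft_force"].round(1),"yaw",np.arctan2(m[1,0],m[0,0]).round(4))
E
python3 st.py
```

```text
Traceback (most recent call last):
  File "st.py", line 4, in <module>
    print("t",s["time"],"j7",s["joint_positions"][6].round(3),"p",s["ee_pos"].round(4),"w",s["width"].round(4),"gf",round(float(s["grip_force"]),1),"M",s["torque"].round(3),"F",s["ft_force"].round(1),"yaw",np.arctan2(m[1,0],m[0,0]).round(4))
                                                                                           ^^^^^^^^^^^^^^^^
AttributeError: 'float' object has no attribute 'round'
```

```bash
sed -i 's/s\["width"\].round(4)/round(s["width"],4)/' st.py; python3 st.py
```

```text
t 10.625 j7 1.92 p [ 0.5714 -0.3013  0.1041] w 0.0453 gf 30.0 M [ 0.513  0.274 -0.106] F [-1.9  1.9  6.1] yaw -2.8954
```

>>> move_arm([
  [[0, 0, 0], [0, 0, 0.1], 45],
  [[0, 0, 0], [0, 0, 0.1], 45],
  [[0, 0, 0], [0, 0, 0.1], 45],
])

```text
time: 11.0
ee_pos: [0.5715, -0.3018, 0.104]
eef_rot: [0.028, 1.0, -0.0, 0.0]
ft_force: [-0.9, 1.1, 5.0]
width: 0.0451
grip_force: 30.0
```

```bash
python3 st.py
```

```text
t 11.0 j7 1.64 p [ 0.5715 -0.3018  0.104 ] w 0.0451 gf 30.0 M [0.081 0.134 0.11 ] F [-0.9  1.1  5. ] yaw 3.0846
```

>>> move_arm([
  [[0, 0, 0], [0, 0, 0.1], 45],
  [[0, 0, 0], [0, 0, 0.1], 45],
  [[0, 0, 0], [0, 0, 0.1], 45],
  [[0, 0, 0], [0, 0, 0.1], 45],
])

```text
time: 11.5
ee_pos: [0.5713, -0.3025, 0.1041]
eef_rot: [0.227, 0.974, -0.001, 0.0]
ft_force: [-2.0, -1.7, 4.5]
width: 0.045
grip_force: 30.0
```

```bash
python3 st.py
```

```text
t 11.5 j7 1.27 p [ 0.5713 -0.3025  0.1041] w 0.045 gf 30.0 M [-0.233  0.278  0.118] F [-2.  -1.7  4.5] yaw 2.6841
```

>>> move_arm([
  [[0, 0, 0], [0, 0, 0.1], 45],
  [[0, 0, 0], [0, 0, 0.1], 45],
])

```text
time: 11.75
ee_pos: [0.5711, -0.3028, 0.1041]
eef_rot: [0.323, 0.946, -0.001, 0.0]
ft_force: [-2.5, -2.4, 4.5]
width: 0.0451
grip_force: 30.0
```

```bash
python3 st.py
```

```text
t 11.75 j7 1.085 p [ 0.5711 -0.3028  0.1041] w 0.0451 gf 30.0 M [-0.427  0.423  0.113] F [-2.5 -2.4  4.5] yaw 2.4838
```

>>> move_arm([
  [[0, 0, 0], [0, 0, 0.1], 45],
  [[0, 0, 0], [0, 0, 0.1], 45],
])

```text
time: 12.0
ee_pos: [0.5708, -0.303, 0.104]
eef_rot: [0.416, 0.909, -0.001, 0.0]
ft_force: [-3.1, -2.3, 5.5]
width: 0.0452
grip_force: 30.0
```

```bash
python3 st.py
```

```text
t 12.0 j7 0.899 p [ 0.5708 -0.303   0.104 ] w 0.0452 gf 30.0 M [-0.586  0.637  0.137] F [-3.1 -2.3  5.5] yaw 2.2836
```

>>> move_arm([
  [[0, 0, 0], [0, 0, 0.1], 45],
  [[0, 0, 0], [0, 0, 0.1], 45],
])

```text
time: 12.25
ee_pos: [0.5706, -0.3032, 0.1041]
eef_rot: [0.505, 0.863, -0.001, 0.0]
ft_force: [-4.7, -2.0, 6.1]
width: 0.0449
grip_force: 30.0
```

```bash
python3 st.py
```

```text
t 12.25 j7 0.713 p [ 0.5706 -0.3032  0.1041] w 0.0449 gf 30.0 M [-0.643  0.884  0.138] F [-4.7 -2.   6.1] yaw 2.0834
```

>>> move_arm([
  [[0, 0, 0], [0, 0, 0.1], 45],
  [[0, 0, 0], [0, 0, 0.1], 45],
])

```text
time: 12.5
ee_pos: [0.5703, -0.3033, 0.1041]
eef_rot: [0.588, 0.809, -0.001, 0.0]
ft_force: [-5.5, -2.6, 6.9]
width: 0.0451
grip_force: 30.0
```

```bash
python3 st.py
```

```text
t 12.5 j7 0.527 p [ 0.5703 -0.3033  0.1041] w 0.0451 gf 30.0 M [-0.639  1.192  0.119] F [-5.5 -2.6  6.9] yaw 1.8833
```

>>> move_arm([
  [[0, 0, 0], [0, 0, 0.1], 45],
  [[0, 0, 0], [0, 0, 0.1], 45],
])

```text
time: 12.75
ee_pos: [0.57, -0.3034, 0.104]
eef_rot: [0.666, 0.746, -0.002, 0.0]
ft_force: [-7.3, -2.8, 8.4]
width: 0.0449
grip_force: 30.0
```

```bash
python3 st.py
```

```text
t 12.75 j7 0.34 p [ 0.57   -0.3034  0.104 ] w 0.0449 gf 30.0 M [-0.585  1.59   0.26 ] F [-7.3 -2.8  8.4] yaw 1.6832
```

>>> move_arm([
  [[0, 0, 0], [0, 0, 0.1], 45],
  [[0, 0, 0], [0, 0, 0.1], 45],
])

```text
time: 13.0
ee_pos: [0.5696, -0.3034, 0.104]
eef_rot: [0.737, 0.675, -0.002, -0.0]
ft_force: [-8.6, -1.7, 8.4]
width: 0.045
grip_force: 30.0
```

```bash
python3 st.py
```

```text
t 13.0 j7 0.154 p [ 0.5696 -0.3034  0.104 ] w 0.045 gf 30.0 M [-0.497  1.947  0.32 ] F [-8.6 -1.7  8.4] yaw 1.4833
```

>>> move_arm([
  [[0, 0, 0], [0, 0, 0.06], 45],
])

```text
time: 13.12
ee_pos: [0.5695, -0.3034, 0.104]
eef_rot: [0.757, 0.653, -0.002, -0.0]
ft_force: [-8.9, -1.9, 8.5]
width: 0.0452
grip_force: 30.0
```

```bash
python3 st.py
```

```text
t 13.125 j7 0.098 p [ 0.5695 -0.3034  0.104 ] w 0.0452 gf 30.0 M [-0.477  2.048  0.363] F [-8.9 -1.9  8.5] yaw 1.424
```

>>> move_arm([
  [[0, 0, 0], [0, 0, 0.06], 45],
])

```text
time: 13.25
ee_pos: [0.5694, -0.3034, 0.104]
eef_rot: [0.776, 0.631, -0.002, -0.0]
ft_force: [-9.8, -1.0, 9.9]
width: 0.0448
grip_force: 30.0
```

```bash
python3 st.py
```

```text
t 13.25 j7 0.043 p [ 0.5694 -0.3034  0.104 ] w 0.0448 gf 30.0 M [-0.372  2.053  0.393] F [-9.8 -1.   9.9] yaw 1.3646
```

Torque is rising, but the grip is off-centre by about 2 mm and the side load is building. I'll regrasp centred on the fitted axis (0.5698, -0.3018).

>>> move_arm([
  [[0, 0, 0], [0, 0, 0], 70],
  [[0, 0, 0], [0, 0, 0], 70],
  [[0, 0, 0], [0, 0, 0], 70],
])

```text
time: 13.62
ee_pos: [0.5714, -0.3013, 0.1034]
eef_rot: [0.775, 0.632, 0.0, 0.0]
ft_force: [-0.2, 0.5, 0.2]
width: 0.0599
grip_force: 0.0
```

```bash
python3 st.py
python3 - <<'E'
from h import *
from scipy.spatial.transform import Rotation as R
s=r.read_state();m=R.from_quat(s["eef_rot"]).as_matrix();print(s["ee_pos"],(m.T@(np.array([.5698,-.3018,s["ee_pos"][2]])-s["ee_pos"])*100).round(2))
E
```

```text
t 13.625 j7 0.045 p [ 0.5714 -0.3013  0.1034] w 0.0599 gf 0.0 M [ 0.015 -0.076  0.032] F [-0.2  0.5  0.2] yaw 1.3684
[ 0.57144874 -0.30125504  0.10342331] [-0.09 -0.15 -0.  ]
```

>>> move_arm([
  [[-0.09, -0.15, 0], [0, 0, 0], 70],
  [[0, 0, 0], [0, 0, 0], 45],
  [[0, 0, 0], [0, 0, 0], 45],
  [[0, 0, 0], [0, 0, 0], 45],
  [[0, 0, 0], [0, 0, 0], 45],
])

```text
time: 14.25
ee_pos: [0.5695, -0.3021, 0.1036]
eef_rot: [0.775, 0.632, -0.0, 0.0]
ft_force: [-0.9, 0.2, 0.1]
width: 0.0451
grip_force: 30.0
```

```bash
python3 st.py
```

```text
t 14.25 j7 0.047 p [ 0.5695 -0.3021  0.1036] w 0.0451 gf 30.0 M [0.038 0.052 0.023] F [-0.9  0.2  0.1] yaw 1.3678
```

>>> move_arm([
  [[0, 0, 0], [0, 0, 0.05], 45],
  [[0, 0, 0], [0, 0, 0.05], 45],
])

```text
time: 14.5
ee_pos: [0.5695, -0.302, 0.1036]
eef_rot: [0.806, 0.592, -0.0, -0.0]
ft_force: [-1.2, -0.1, 0.5]
width: 0.0453
grip_force: 30.0
```

```bash
python3 st.py
```

```text
t 14.5 j7 -0.048 p [ 0.5695 -0.302   0.1036] w 0.0453 gf 30.0 M [-0.016  0.163  0.304] F [-1.2 -0.1  0.5] yaw 1.2667
```

>>> move_arm([
  [[0, 0, 0], [0, 0, 0.06], 45],
])

```text
time: 14.62
ee_pos: [0.5695, -0.302, 0.1035]
eef_rot: [0.824, 0.567, -0.0, -0.0]
ft_force: [-0.2, -0.3, 1.8]
width: 0.0451
grip_force: 30.0
```

```bash
python3 st.py
```

```text
t 14.625 j7 -0.105 p [ 0.5695 -0.302   0.1035] w 0.0451 gf 30.0 M [-0.065  0.14   0.366] F [-0.2 -0.3  1.8] yaw 1.2064
```

>>> move_arm([
  [[0, 0, 0], [0, 0, 0.06], 45],
])

```text
time: 14.75
ee_pos: [0.5695, -0.302, 0.1035]
eef_rot: [0.84, 0.542, -0.0, -0.0]
ft_force: [-0.7, 0.8, 0.2]
width: 0.0449
grip_force: 30.0
```

```bash
python3 st.py
```

```text
t 14.75 j7 -0.161 p [ 0.5695 -0.302   0.1035] w 0.0449 gf 30.0 M [ 0.114 -0.     0.19 ] F [-0.7  0.8  0.2] yaw 1.1462
```

>>> move_arm([
  [[0, 0, 0], [0, 0, 0.06], 45],
])

```text
time: 14.88
ee_pos: [0.5695, -0.302, 0.1036]
eef_rot: [0.856, 0.517, -0.0, -0.0]
ft_force: [-1.1, 0.5, 0.1]
width: 0.0455
grip_force: 30.0
```

```bash
python3 st.py
```

```text
t 14.875 j7 -0.217 p [ 0.5695 -0.302   0.1036] w 0.0455 gf 30.0 M [-0.001  0.271  0.179] F [-1.1  0.5  0.1] yaw 1.0862
```

The torque fell from 0.37 to 0.19 N m near yaw 1.17: either the first click, or slip just starting. I'll release, lift and compare the white marks.

>>> move_arm([
  [[0, 0, 0], [0, 0, 0], 75],
  [[0, 0, 0], [0, 0, 0], 75],
  [[0, 0, 0], [0, 0, 0], 75],
  [[0, 0, -4], [0, 0, 0], 75],
  [[0, 0, -4], [0, 0, 0], 75],
  [[0, 0, -4], [0, 0, 0], 75],
  [[0, 0, 0], [0, 0, 0], 75],
])

```text
time: 15.75
ee_pos: [0.5712, -0.3026, 0.2274]
eef_rot: [0.856, 0.518, 0.002, 0.003]
ft_force: [0.3, 0.4, -0.5]
width: 0.0647
grip_force: 0.0
```

```bash
python3 st.py
python3 - <<'E'
from h import *
t=cam("top")
im=np.mean([cam("side")["image"].astype(float) for _ in range(4)],0).astype(np.uint8)
old=cv2.imread("pics/side0.png")
z=lambda i:cv2.resize(i[185:232,252:297],(390,407),interpolation=cv2.INTER_CUBIC)
cv2.imwrite("pics/s5.png",np.hstack([z(old),z(im)]))
T=lambda U,V,z:at_z(t,(U+.5)/4-.5+280,(V+.5)/4-.5+170,z)
d=T(343,118,.135)-T(374,90,.135);print("mark angle start",np.arctan2(d[1],d[0]))
E
```

```text
t 15.75 j7 -0.184 p [ 0.5712 -0.3026  0.2274] w 0.0647 gf 0.0 M [-0.023 -0.078  0.038] F [ 0.3  0.4 -0.5] yaw 1.0882
mark angle start 2.3218937886579556
```

View pics/s5.png

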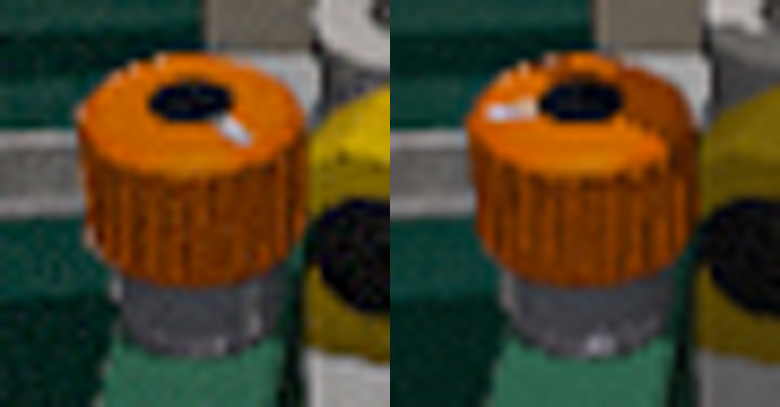

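The knob mark has swung from lower right (235,130) to pointing left (510,110). The collar shows a light patch at (600,340), which is unclear, so I'll compare the pixel values of the collar now and at the start.

Run:
```python
from h import *
im=np.mean([cam("side")["image"].astype(float) for _ in range(8)],0)
old=cv2.imread("pics/side0.png").astype(float)
np.set_printoptions(linewidth=150)
for n,i in(("old",old),("new",im)):
    print(n);print(i[216:228,264:287].min(2).astype(int))
c=cam("side")
A=np.array([.5697,-.302,0])
for z in(.102,.094,.087):
  print(z,[(round(a,2),proj(c,A+[.018*np.cos(a),.018*np.sin(a),z]).round(1).tolist()) for a in (0.02,.3,.54,.8,1.06,1.3,1.6,1.9,2.32)])
```

```text
old
[[ 31  58  20   0   0   3   0   0   0   0   0   0   0   0   0   0   0  17  29  40  27  17  13]
 [ 47  87  48  42  42  28   6   0   0   0   0   0   0  15  18  17  43  56  46  45  35  12  16]
 [ 50 104  52  53  49  54  51  55  51  47  42  50  52  54  52  56  63  71  52  49  40  19  21]
 [ 29  76  50  52  58  61  58  60  52  57  54  57  54  61  56  55  71  67  47  44  28   8  11]
 [  0  15  57  55  59  60  59  51  64  63  60  58  56  56  60  57  72  65  48  50  35   0   0]
 [  1  18  54  59  64  57  57  61  62  59  60  63  60  59  50  55  72  84  46  46  18   1  10]
 [  8  45  43  59  61  54  57  54  58  57  59  59  58  60  52  54  72  97  52  44  12  15  10]
 [ 17  46  30  47  56  64  73  59  60  58  56  60  62  64  63  58  74  80  48  28  15  15  13]
 [  0  41  20  32  51  51  66  65  67  70  74  76  80  98  62  53  57  36  38  30  21   8  20]
 [ 18  46  30  36  34  43  47  51  62  60  79  73  75  89  45  47  50  44  47  40  32   0  30]
 [ 45  40  47  46  38  32  37  45  50  58  64  53  51  47  46  42  46  41  43  39  35   7  32]
 [ 68  38  44  45  41  49  43  44  44  47  39  42  
[... 1143 characters left out ...]
  44  45  43  46  46  45  48  38  28   3  24]]
0.102 [(0.02, [264.5, 211.4]), (0.3, [264.5, 212.8]), (0.54, [265.0, 214.1]), (0.8, [266.3, 215.2]), (1.06, [268.0, 216.2]), (1.3, [270.1, 216.8]), (1.6, [272.9, 217.2]), (1.9, [275.9, 217.1]), (2.32, [279.8, 216.1])]
0.094 [(0.02, [264.7, 215.1]), (0.3, [264.7, 216.5]), (0.54, [265.2, 217.7]), (0.8, [266.5, 218.9]), (1.06, [268.2, 219.9]), (1.3, [270.3, 220.5]), (1.6, [273.1, 220.9]), (1.9, [276.1, 220.8]), (2.32, [279.9, 219.8])]
0.087 [(0.02, [264.9, 218.2]), (0.3, [264.8, 219.7]), (0.54, [265.4, 220.9]), (0.8, [266.6, 222.1]), (1.06, [268.4, 223.1]), (1.3, [270.4, 223.7]), (1.6, [273.2, 224.1]), (1.9, [276.2, 224.0]), (2.32, [280.0, 223.0])]
```

The collar's mark left column 280.7 and now sits at the left edge, at column 265.7 with its foot at row 221. That puts it at about 0.55 rad, with the knob's mark at 0.02, so the slip is about 0.5 rad: one click, but near the 0.4 limit. I'll add about 0.35 rad for margin, staying short of the second click.

>>> move_arm([
  [[0, 0, 4], [0, 0, 0], 75],
  [[0, 0, 4], [0, 0, 0], 75],
  [[0, 0, 4], [0, 0, 0], 75],
  [[0, 0, 0], [0, 0, 0], 75],
  [[0, 0, 0], [0, 0, 0], 45],
  [[0, 0, 0], [0, 0, 0], 45],
  [[0, 0, 0], [0, 0, 0], 45],
  [[0, 0, 0], [0, 0, 0], 45],
])

```text
time: 17.45
ee_pos: [0.5696, -0.302, 0.1052]
eef_rot: [0.856, 0.517, -0.0, 0.0]
ft_force: [-5.6, 1.2, 6.3]
width: 0.0453
grip_force: 30.0
```

```bash
python3 st.py
```

```text
t 17.45 j7 -0.216 p [ 0.5696 -0.302   0.1052] w 0.0453 gf 30.0 M [ 0.529  1.03  -0.042] F [-5.6  1.2  6.3] yaw 1.0878
```

>>> move_arm([
  [[0, 0, 0], [0, 0, 0.06], 45],
  [[0, 0, 0], [0, 0, 0.06], 45],
])

```text
time: 17.7
ee_pos: [0.5696, -0.302, 0.1053]
eef_rot: [0.886, 0.464, -0.0, 0.0]
ft_force: [-5.4, 2.5, 7.6]
width: 0.0454
grip_force: 30.0
```

```bash
python3 st.py
```

```text
t 17.7 j7 -0.33 p [ 0.5696 -0.302   0.1053] w 0.0454 gf 30.0 M [0.387 1.132 0.186] F [-5.4  2.5  7.6] yaw 0.9661
```

>>> move_arm([
  [[0, 0, 0], [0, 0, 0.06], 45],
  [[0, 0, 0], [0, 0, 0.06], 45],
])

```text
time: 17.95
ee_pos: [0.5696, -0.302, 0.1053]
eef_rot: [0.912, 0.411, -0.0, 0.0]
ft_force: [-4.7, 2.3, 7.2]
width: 0.0451
grip_force: 30.0
```

```bash
python3 st.py
```

```text
t 17.95 j7 -0.442 p [ 0.5696 -0.302   0.1053] w 0.0451 gf 30.0 M [0.534 1.111 0.132] F [-4.7  2.3  7.2] yaw 0.8461
```

>>> move_arm([
  [[0, 0, 0], [0, 0, 0], 75],
  [[0, 0, 0], [0, 0, 0], 75],
  [[0, 0, 0], [0, 0, 0], 75],
  [[0, 0, -4], [0, 0, 0], 75],
  [[0, 0, -4], [0, 0, 0], 75],
  [[0, 0, -4], [0, 0, 0], 75],
  [[0, 0, 0], [0, 0, 0], 75],
  [[0, 0, 0], [0, 0, 0], 75],
])

```text
time: 18.95
ee_pos: [0.5694, -0.3021, 0.2229]
eef_rot: [0.911, 0.411, -0.0, -0.0]
ft_force: [-0.0, 0.4, -0.5]
width: 0.0652
grip_force: 0.0
```

```bash
python3 st.py
python3 - <<'E'
from h import *
ims=[cam("side")["image"] for _ in range(8)]
im=np.mean(np.array(ims,float),0)
print(im[214:226,263:287].min(2).astype(int))
print("knob top");print(im[190:203,259:288].min(2).astype(int))
c=cam("side");A=np.array([.5697,-.302,0])
print([(a,proj(c,A+[.016*np.cos(a),.016*np.sin(a),.135]).round(1).tolist()) for a in(-.7,-.5,-.3,-.22,-.1,.02,.2)])
E
```

```text
t 18.95 j7 -0.412 p [ 0.5694 -0.3021  0.2229] w 0.0652 gf 0.0 M [ 0.016 -0.006  0.033] F [-0.   0.4 -0.5] yaw 0.8479
[[ 46   6   0   1   0   1   0   0   0   0   1   0   0   0   1   0   0   0
    0   0   1   4  27   8]
 [ 18  37  18   0   0   0   1   0   1   0   3   0   0   0   1   0   1   0
    1   1  18  35  12  10]
 [  5  34  72  33   0   0   0   0   0   0   0   0   0   0   1   0   0   2
   15  22  46  32  20  13]
 [ 11  41  89  65  46  46  27   2   3   2   0   0   0   3   5  14  23  46
   48  48  46  36  15  13]
 [  5  38  88  70  55  57  57  50  52  54  48  46  46  52  51  53  53  54
   53  52  44  35  14  13]
 [  0  40  91  69  55  59  60  58  57  59  58  59  58  56  58  57  57  54
   55  51  46  36  14  17]
 [  1  23  72  75  54  59  63  63  59  61  60  63  63  62  61  59  57  56
   53  51  48  28  12  15]
 [  2   0  22  72  57  60  61  61  63  63  62  58  59  60  59  60  55  53
   52  52  46  21  13  11]
 [  2   6  28  50  56  62  61  63  63  62  62  59  61  68  54  60  65  57
   64  60  41  22  11  11]
 [  5  12  32  33  52  58  64  73  66  61  62  62  78  83  67  62  73  73

[... 1281 characters left out ...]
    8   0   0   0   1   1   0   0   0  44 113]
 [ 22  59   0   0   0   0   0   0   0   0   0   0   2   2   6   6   2   2
    0   0   0   0   0   0   0   0   0  19  71]
 [119 112   1   0   0   0   0   0   0   0   0   0   0   0   0   0   0   0
    0   0   0   0   0   0   0   1   0   0  16]
 [128 120   9   0   0   0   0   0   0   0   0   0   0   0   0   0   0   0
    0   0   0   0   0   0   0   3   1   4   2]
 [ 86  82   6   0   0   0   0   0   0   0   0   0   0   0   0   0   0   0
    1   0   0   1   0   0   1   3   1   0   7]]
[(-0.7, [267.8, 193.0]), (-0.5, [266.6, 193.7]), (-0.3, [265.6, 194.5]), (-0.22, [265.3, 194.8]), (-0.1, [265.0, 195.3]), (0.02, [264.7, 195.9]), (0.2, [264.6, 196.7])]
```

The collar mark hasn't moved while the knob turned a further 0.24 rad, so the clutch is slipping. I'll clear the arm out of the top view to measure the knob mark exactly.

>>> move_arm([
  [[0, 0, -2], [0, 0, 0], 75],
  [[-4.2, 0.3, 0], [0, 0, 0], 75],
  [[-4.2, 0.3, 0], [0, 0, 0], 75],
  [[-4.2, 0.3, 0], [0, 0, 0], 75],
  [[-4.2, 0.3, 0], [0, 0, 0], 75],
  [[-4.2, 0.3, 0], [0, 0, 0], 75],
  [[-4.2, 0.3, 0], [0, 0, 0], 75],
  [[0, 0, 0], [0, 0, 0], 75],
  [[0, 0, 0], [0, 0, 0], 75],
])

```text
time: 20.52
ee_pos: [0.4169, -0.5023, 0.2435]
eef_rot: [0.911, 0.412, 0.0, -0.0]
ft_force: [0.1, 0.8, 0.5]
width: 0.0648
grip_force: 0.0
```

```bash
python3 st.py
python3 - <<'E'
from h import *
from scipy.ndimage import map_coordinates as mc
def avg(n,k=8):
    return np.mean([cam(n)["image"].astype(float) for _ in range(k)],0)
ct=cam("top");cs=cam("side")
o={"top":cv2.imread("pics/top0.png").astype(float),"side":cv2.imread("pics/side0.png").astype(float)}
n={"top":avg("top"),"side":avg("side")}
A=np.array([.570,-.3021,0]);ang=np.arange(-np.pi,np.pi,.03)
def peak(im,c,zs,rs,off):
    best=[]
    for a in ang:
        v=[]
        for z in zs:
            for q in rs:
                u=proj(c,A+[q*np.cos(a),q*np.sin(a),z])+off
                v.append(mc(im.min(2),[[u[1]],[u[0]]],order=1)[0])
        best.append(np.mean(v))
    return np.array(best)
for nm,c in(("top",ct),("side",cs)):
  for lab,im in(("old",o[nm]),("new",n[nm])):
    # recentre on the knob disc: best offset by brightest mark
    res=[]
    for dx in np.arange(-1,1.1,.5):
      for dy in np.arange(-1.5,1.6,.5):
        s=peak(im,c,[.135],[.011,.014,.017],[dx,dy]);w=np.clip(s-.6*s.max(),0,None)
        res.append((s.max(),dx,dy,np.angle((w*np.exp(1j*ang)).sum())))
    res.sort(reverse=True);print(nm,lab,[tuple(np.round(x,2)) for x in res[:4]])
t=n["top"];print(t[180:208,358:388].min(2).astype(int))
E
```

```text
t 20.525 j7 0.008 p [ 0.4169 -0.5023  0.2435] w 0.0648 gf 0.0 M [-0.005 -0.096  0.039] F [0.1 0.8 0.5] yaw 0.8483
Still running in the background as job /tmp/bash_jobs.1000/cdb7bcbfa9c6 (pid 1649). You'll get a notice when it ends.
```

```bash
kill -- -$(cat /tmp/bash_jobs.1000/cdb7bcbfa9c6/pid)
python3 - <<'E'
from h import *
ct=cam("top");new=np.mean([cam("top")["image"].astype(float) for _ in range(8)],0)
old=cv2.imread("pics/top0.png").astype(float)
A=np.array([.570,-.3021,.135])
np.set_printoptions(linewidth=160)
# hub (dark disc) centroid and mark centroid inside the knob's top
yy,xx=np.mgrid[180:208,358:390]
for lab,im in(("old",old),("new",new)):
    p=im[180:208,358:390]; b=p.min(2); R=p[...,2]
    w=np.clip(b-60,0,None)*((xx-373)**2+(yy-193)**2<11**2); m=np.array([(w*xx).sum(),(w*yy).sum()])/w.sum()
    k=np.clip(100-R,0,None)*((xx-373.3)**2+(yy-192.3)**2<7**2); h=np.array([(k*xx).sum(),(k*yy).sum()])/k.sum()
    d=at_z(ct,*m,.135)-at_z(ct,*h,.135)
    print(lab,"mark",m.round(2),"hub",h.round(2),"r",np.hypot(d[0],d[1]).round(4),"ang",np.arctan2(d[1],d[0]).round(3))
cs=cam("side")["image"].astype(int)
print(r.read_state()["time"])
E
```

```text
old mark [366.49 198.24] hub [372.94 192.18] r 0.014 ang 2.342
new mark [371.84 184.37] hub [372.96 192.19] r 0.0127 ang 0.132
21.925
```

The top view shows the knob's mark at 0.13 rad (2.34 at the start), so the knob has really turned 2.21 rad. The slip is then only about 0.3–0.5 rad. I'll go back, grip more firmly and add roughly 0.35 rad while watching the torque.

>>> move_arm([
  [[4.2, -0.3, 0], [0, 0, 0], 75],
  [[4.2, -0.3, 0], [0, 0, 0], 75],
  [[4.2, -0.3, 0], [0, 0, 0], 75],
  [[4.2, -0.3, 0], [0, 0, 0], 75],
  [[4.2, -0.3, 0], [0, 0, 0], 75],
  [[4.2, -0.3, 0], [0, 0, 0], 75],
  [[0, 0, 0], [0, 0, 0], 75],
  [[0, 0, 2], [0, 0, 0], 75],
  [[0, 0, 0], [0, 0, 0], 75],
])

```text
time: 23.05
ee_pos: [0.5683, -0.3028, 0.2221]
eef_rot: [0.912, 0.411, -0.001, -0.001]
ft_force: [-0.5, -0.2, -0.3]
width: 0.0652
grip_force: 0.0
```

```bash
python3 st.py
```

```text
t 23.05 j7 -0.412 p [ 0.5683 -0.3028  0.2221] w 0.0652 gf 0.0 M [-0.008 -0.053  0.002] F [-0.5 -0.2 -0.3] yaw 0.8468
```

>>> move_arm([
  [[0.1, 0.03, 4], [0, 0, 0], 75],
  [[0, 0, 4], [0, 0, 0], 75],
  [[0, 0, 3.9], [0, 0, 0], 75],
  [[0, 0, 0], [0, 0, 0], 75],
  [[0, 0, 0], [0, 0, 0], 45],
  [[0, 0, 0], [0, 0, 0], 45],
  [[0, 0, 0], [0, 0, 0], 45],
  [[0, 0, 0], [0, 0, 0], 45],
], grip_force=45)

```text
time: 24.05
ee_pos: [0.5704, -0.3011, 0.1064]
eef_rot: [0.911, 0.411, -0.0, 0.0]
ft_force: [-5.8, 3.7, 9.0]
width: 0.045
grip_force: 45.0
```

```bash
python3 st.py
```

```text
t 24.05 j7 -0.442 p [ 0.5704 -0.3011  0.1064] w 0.045 gf 45.0 M [0.879 1.417 0.016] F [-5.8  3.7  9. ] yaw 0.848
```

>>> move_arm([
  [[0, 0, 0], [0, 0, 0.05], 45],
  [[0, 0, 0], [0, 0, 0.05], 45],
])

```text
time: 24.3
ee_pos: [0.5704, -0.3012, 0.1064]
eef_rot: [0.931, 0.365, -0.0, 0.0]
ft_force: [-6.5, 4.6, 8.1]
width: 0.0455
grip_force: 45.0
```

```bash
python3 st.py
```

```text
t 24.3 j7 -0.537 p [ 0.5704 -0.3012  0.1064] w 0.0455 gf 45.0 M [0.759 1.364 0.269] F [-6.5  4.6  8.1] yaw 0.7468
```

>>> move_arm([
  [[0, 0, 0], [0, 0, 0.06], 45],
])

```text
time: 24.42
ee_pos: [0.5704, -0.3012, 0.1063]
eef_rot: [0.942, 0.337, -0.0, 0.0]
ft_force: [-6.5, 2.9, 8.7]
width: 0.0453
grip_force: 45.0
```

```bash
python3 st.py
```

```text
t 24.425 j7 -0.593 p [ 0.5704 -0.3012  0.1063] w 0.0453 gf 45.0 M [0.689 1.319 0.329] F [-6.5  2.9  8.7] yaw 0.6867
```

>>> move_arm([
  [[0, 0, 0], [0, 0, 0.06], 45],
])

```text
time: 24.55
ee_pos: [0.5705, -0.3012, 0.1064]
eef_rot: [0.951, 0.308, -0.0, 0.0]
ft_force: [-6.0, 2.8, 8.6]
width: 0.045
grip_force: 45.0
```

```bash
python3 st.py
```

```text
t 24.55 j7 -0.65 p [ 0.5705 -0.3012  0.1064] w 0.045 gf 45.0 M [0.64  1.275 0.356] F [-6.   2.8  8.6] yaw 0.6266
```

>>> move_arm([
  [[0, 0, 0], [0, 0, 0], 75],
  [[0, 0, 0], [0, 0, 0], 75],
  [[0, 0, 0], [0, 0, 0], 75],
  [[0, 0, -4], [0, 0, 0], 75],
  [[0, 0, -4], [0, 0, 0], 75],
  [[0, 0, -4], [0, 0, 0], 75],
  [[0, 0, -2], [0, 0, 0], 75],
  [[-5, -0.6, 0], [0, 0, 0], 75],
  [[-5, -0.6, 0], [0, 0, 0], 75],
  [[-5, -0.6, 0], [0, 0, 0], 75],
  [[-5, -0.6, 0], [0, 0, 0], 75],
  [[-5, -0.6, 0], [0, 0, 0], 75],
  [[0, 0, 0], [0, 0, 0], 75],
  [[0, 0, 0], [0, 0, 0], 75],
])

```text
time: 26.3
ee_pos: [0.3511, -0.4238, 0.2447]
eef_rot: [0.951, 0.309, 0.0, 0.0]
ft_force: [0.5, 0.3, 0.1]
width: 0.0652
grip_force: 0.0
```

```bash
python3 st.py; timeout 100 python3 - <<'E'
from h import *
ct=cam("top");new=np.mean([cam("top")["image"].astype(float) for _ in range(8)],0)
yy,xx=np.mgrid[180:208,358:390]
p=new[180:208,358:390]; b=p.min(2)
w=np.clip(b-60,0,None)*((xx-373)**2+(yy-193)**2<11**2); m=np.array([(w*xx).sum(),(w*yy).sum()])/w.sum()
d=at_z(ct,*m,.135)-at_z(ct,372.95,192.18,.135)
print("mark",m.round(2),"r",np.hypot(d[0],d[1]).round(4),"ang",np.arctan2(d[1],d[0]).round(3))
s=np.mean([cam("side")["image"].astype(float) for _ in range(12)],0);np.save("side_new.npy",s)
np.set_printoptions(linewidth=160)
print(s[214:226,262:287].min(2).astype(int))
old=cv2.imread("pics/side0.png").astype(float)
z=lambda i:cv2.resize(i[208:232,258:292].clip(0,127)*2,(400,282),interpolation=cv2.INTER_CUBIC).clip(0,255).astype(np.uint8)
cv2.imwrite("pics/s6.png",np.hstack([z(old),z(s)]))
E
```

```text
t 26.3 j7 -0.181 p [ 0.3511 -0.4238  0.2447] w 0.0652 gf 0.0 M [-0.032 -0.078  0.019] F [0.5 0.3 0.1] yaw 0.6281
mark [372.45 184.37] r 0.0126 ang 0.056
[[ 35  68  49   0   0   0   0   0   1   0   0   1   0   0   0   1   0   0   0   0   0   0   5  49  22]
 [  7  33  66  31   0   0   1   0   0   0   1   0   1   0   0   0   0   0   1   0   1  16  34  24  22]
 [ 14   3  40  82  31   0   0   0   0   1   0   0   0   0   0   0   0   0   2  15  23  42  30  12  18]
 [ 16   7  50 111  58  43  42  29  11   6   2   0   0   5   6   4  15  22  47  45  42  42  31  12  17]
 [  4   2  57 120  61  51  52  56  50  54  50  44  46  53  50  50  52  52  47  50  47  45  34  13  17]
 [  3   0  58 123  62  53  58  58  57  58  59  58  58  55  55  54  56  54  55  52  50  45  34   8  17]
 [  2   4  39  92  67  52  57  60  59  59  59  59  58  59  59  58  55  56  52  50  48  47  27   9  14]
 [  4   1   0  21  67  56  56  57  61  62  58  59  58  57  58  58  57  54  53  53  53  43  17  11  16]
 [  3   0   6  40  44  56  59  58  59  60  59  58  57  60  65  52  57  63  53  63  64  40  18   9  12]
 [  4   4  12  42  31  50  57  60  72  63  60  57  59  74  80  59  62  70  69  60  51  26  16   7  18]
 [  4   3   5  30  33  32  47  58  70  65  69  67  84 126 104  67  63  59  63  45  40  28  25   4  15]
 [  2   1   3  43  47  33  39  50  48  54  63  68  88 111  89  57  49  46  48  40  45  40  32   2  28]]
```

View pics/s6.png

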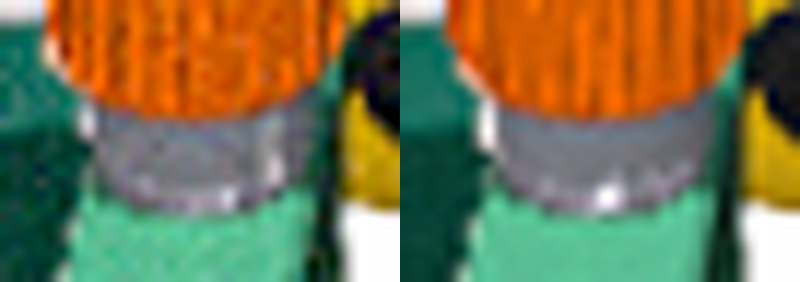

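Right panel: the collar's mark is at its left edge (487,125), against (270,150) at the start. That puts the collar at about 0.4–0.5 rad, the knob at 0.06 and the slip at about 0.4–0.6. I'll add a measured 0.2–0.25 rad of real knob turn to be clearly past 0.4 and well below 1.31.

>>> move_arm([
  [[5, 0.6, 0], [0, 0, 0], 75],
  [[5, 0.6, 0], [0, 0, 0], 75],
  [[5, 0.6, 0], [0, 0, 0], 75],
  [[5, 0.6, 0], [0, 0, 0], 75],
  [[5, 0.6, 0], [0, 0, 0], 75],
  [[-0.1, 0, 4], [0, 0, 0], 75],
  [[0, 0, 4], [0, 0, 0], 75],
  [[0, 0, 3], [0, 0, 0], 75],
  [[0, 0, 2.8], [0, 0, 0], 75],
  [[0, 0, 0], [0, 0, 0], 75],
  [[0, 0, 0], [0, 0, 0], 75],
])

```text
time: 28.72
ee_pos: [0.5703, -0.3024, 0.1079]
eef_rot: [0.951, 0.309, 0.001, 0.001]
ft_force: [-0.2, 0.5, -0.4]
width: 0.0657
grip_force: 0.0
```

```bash
python3 st.py
```

```text
t 28.725 j7 -0.651 p [ 0.5703 -0.3024  0.1079] w 0.0657 gf 0.0 M [-0.023 -0.004 -0.004] F [-0.2  0.5 -0.4] yaw 0.6278
```

>>> move_arm([
  [[0, 0, 0.4], [0, 0, 0], 75],
  [[0, 0, 0], [0, 0, 0], 45],
  [[0, 0, 0], [0, 0, 0], 45],
  [[0, 0, 0], [0, 0, 0], 45],
  [[0, 0, 0], [0, 0, 0], 45],
  [[0, 0, 0], [0, 0, 0.05], 45],
  [[0, 0, 0], [0, 0, 0.05], 45],
])

```text
time: 29.6
ee_pos: [0.5696, -0.3018, 0.1029]
eef_rot: [0.966, 0.26, -0.0, -0.0]
ft_force: [-3.8, 2.2, 4.5]
width: 0.0448
grip_force: 45.0
```

```bash
python3 st.py
```

```text
t 29.6 j7 -0.748 p [ 0.5696 -0.3018  0.1029] w 0.0448 gf 45.0 M [0.46  0.725 0.254] F [-3.8  2.2  4.5] yaw 0.5268
```

>>> move_arm([
  [[0, 0, 0], [0, 0, 0.05], 45],
  [[0, 0, 0], [0, 0, 0.05], 45],
])

```text
time: 29.85
ee_pos: [0.5695, -0.3018, 0.1028]
eef_rot: [0.977, 0.212, -0.0, -0.0]
ft_force: [-2.7, 2.7, 4.7]
width: 0.0448
grip_force: 45.0
```

```bash
python3 st.py
```

```text
t 29.85 j7 -0.842 p [ 0.5695 -0.3018  0.1028] w 0.0448 gf 45.0 M [0.398 0.751 0.429] F [-2.7  2.7  4.7] yaw 0.427
```

>>> move_arm([
  [[0, 0, 0], [0, 0, 0.05], 45],
])

```text
time: 29.98
ee_pos: [0.5696, -0.3018, 0.1029]
eef_rot: [0.982, 0.187, -0.0, -0.0]
ft_force: [-2.9, 2.5, 4.2]
width: 0.0447
grip_force: 45.0
```

```bash
python3 st.py
```

```text
t 29.975 j7 -0.889 p [ 0.5696 -0.3018  0.1029] w 0.0447 gf 45.0 M [0.484 0.68  0.281] F [-2.9  2.5  4.2] yaw 0.3768
```

The torque peaked at 0.43 N m and fell to 0.28 N m, which looks like a click. I stop here, release and measure again with the same arm position as last time.

>>> move_arm([
  [[0, 0, 0], [0, 0, 0], 75],
  [[0, 0, 0], [0, 0, 0], 75],
  [[0, 0, 0], [0, 0, 0], 75],
  [[0, 0, -4], [0, 0, 0], 75],
  [[0, 0, -4], [0, 0, 0], 75],
  [[0, 0, -4], [0, 0, 0], 75],
  [[0, 0, -2], [0, 0, 0], 75],
  [[-5, 0.6, 0], [0, 0, 0], 75],
  [[-5, 0.6, 0], [0, 0, 0], 75],
  [[-5, 0.6, 0], [0, 0, 0], 75],
  [[-5, 0.6, 0], [0, 0, 0], 75],
  [[-5, 0.6, 0], [0, 0, 0], 75],
  [[0, 0, 0], [0, 0, 0], 75],
  [[0, 0, 0], [0, 0, 0], 75],
])

```text
time: 31.72
ee_pos: [0.3489, -0.422, 0.2427]
eef_rot: [0.982, 0.188, 0.0, 0.0]
ft_force: [0.2, 0.7, -0.5]
width: 0.0652
grip_force: 0.0
```

```bash
python3 st.py; timeout 100 python3 - <<'E'
from h import *
ct=cam("top");new=np.mean([cam("top")["image"].astype(float) for _ in range(8)],0)
yy,xx=np.mgrid[180:208,358:390]
p=new[180:208,358:390]; b=p.min(2)
w=np.clip(b-60,0,None)*((xx-373)**2+(yy-193)**2<11**2); m=np.array([(w*xx).sum(),(w*yy).sum()])/w.sum()
d=at_z(ct,*m,.135)-at_z(ct,372.95,192.18,.135)
print("mark",m.round(2),"r",np.hypot(d[0],d[1]).round(4),"ang",np.arctan2(d[1],d[0]).round(3))
s=np.mean([cam("side")["image"].astype(float) for _ in range(12)],0);prev=np.load("side_new.npy");np.save("side_new2.npy",s)
old=cv2.imread("pics/side0.png").astype(float)
np.set_printoptions(linewidth=160)
for l,i in(("start",old),("prev",prev),("now",s)):print(l);print(i[213:224,262:270].min(2).astype(int), i[213:224,276:284].min(2).astype(int).tolist() if 0 else "")
hsv=cv2.cvtColor(s.astype(np.uint8),cv2.COLOR_BGR2HSV)
m=cv2.inRange(hsv,(15,50,130),(28,150,255));k,lab,st,ce=cv2.connectedComponentsWithStats(m);print([(x.tolist()) for x in st[1:] if x[4]>200 and 250<x[0]<320])
E
```

```text
t 31.725 j7 -0.425 p [ 0.3489 -0.422   0.2427] w 0.0652 gf 0.0 M [ 0.066 -0.015 -0.006] F [ 0.2  0.7 -0.5] yaw 0.3782
mark [373.07 184.37] r 0.0126 ang -0.021
start
[[ 68  41   0   0   0   0   0   0]
 [ 32  70   1   0   0   0   0   0]
 [  2  30  40  34   0   0   5   7]
 [ 27   0  31  58  20   0   0   3]
 [ 11  10  47  87  48  42  42  28]
 [  8   0  50 104  52  53  49  54]
 [  8   0  29  76  50  52  58  61]
 [ 13   0   0  15  57  55  59  60]
 [  0   0   1  18  54  59  64  57]
 [  0   0   8  45  43  59  61  54]
 [  0   0  17  46  30  47  56  64]] 
prev
[[ 50  51   0   1   0   0   2   0]
 [ 35  68  49   0   0   0   0   0]
 [  7  33  66  31   0   0   1   0]
 [ 14   3  40  82  31   0   0   0]
 [ 16   7  50 111  58  43  42  29]
 [  4   2  57 120  61  51  52  56]
 [  3   0  58 123  62  53  58  58]
 [  2   4  39  92  67  52  57  60]
 [  4   1   0  21  67  56  56  57]
 [  3   0   6  40  44  56  59  58]
 [  4   4  12  42  31  50  57  60]] 
now
[[ 69  49   0   0   1   1   0   1]
 [ 30  68  50   0   1   1   1   0]
 [  7  37  63  30   0   0   0   0]
 [  9   3  40  82  32   0   0   0]
 [ 12   7  48 102  58  40  28  27]
 [  5   0  52 111  62  50  56  57]
 [  2   1  59 125  63  52  57  59]
 [  4   0  37  91  66  53  57  59]
 [  2   3   0  14  58  59  58  58]
 [  4   1  12  39  39  55  59  59]
 [  2   0  13  43  31  50  58  60]] 
[[283, 237, 38, 17, 575], [315, 283, 46, 20, 591]]
```

```bash
timeout 100 python3 - <<'E'
from h import *
np.set_printoptions(linewidth=180)
f=[cam("top")["image"].astype(float) for _ in range(6)]
new=np.mean(f,0);old=cv2.imread("pics/top0.png").astype(float)
print("top now");print(new[177:200,360:387].min(2).astype(int))
print("top old");print(old[188:206,358:382].min(2).astype(int))
for n in("side_new.npy","side_new2.npy"):
    print(n);print(np.load(n)[190:202,258:284].min(2).astype(int))
E
```

```text
top now
[[156 155 154 153 154 154 154 156 153 152 154 154 150 149 153 157 158 157 159 158 158 158 160 159 161 158 156]
 [156 155 154 155 156 157 153 151 142 136 135 131 125 123 134 145 148 149 152 157 158 159 159 158 160 158 157]
 [159 159 156 157 155 149 139 131 114  97  92  90  87  92 101 111 111 116 132 147 154 153 158 158 156 156 157]
 [158 159 158 156 149 130 106  88  72  48  40  52  87 112  97  71  58  70  93 113 122 136 148 157 157 157 159]
 [161 159 153 143 123  92  61  40  23   6  10  56 114 143 122  66  20  16  42  63  76 100 128 148 154 158 161]
 [158 149 134 111  80  50  18   0   0   0  11  64 123 155 132  69  10   0   7  16  33  60  94 121 144 155 160]
 [152 135 102  65  34   7   5   4   4   2  18  68 125 155 135  71  12   2   5   2   6  22  52  87 122 146 156]
 [141 118  71  28   0   3   2   2   4   1  22  69 125 159 132  73  15   0   4   2   5   3  18  50  91 125 139]
 [115  85  43   0   3   2   8   9   9   4  17  66 121 148 128  70  16  10   5   8   4   4   2  15  55  87 105]
 [ 73  43   8   3   1  10   3   7   3   8  13  54  98 121 103  57  16   6   3   9   4   1   2
[... 5149 characters left out ...]
  19   0   2   5   5   2   0  17  12   0   0   0   0   0]
 [ 17  13   7  51  40  88 168 129 133 147 134   6   1  11  14  15  18  17  14   1  24   0   0   0   0   0]
 [ 15   8  49  67   6   0   0   0   9  57  52   8   0   7  13  18  16  13   7   1  14   0   0   0   0   0]
 [  7   2  53  62   0   0   0   0   0   0   0   0   9  14   0   1   0   1  14   9   0   0   0   0   0   0]
 [ 26  19  56   2   0   0   0   0   0   0   0   0   0   0   0   1   0   0   0   0   0   0   0   0   0   0]
 [121 115 113   0   0   0   0   0   0   0   0   0   0   0   0   0   0   0   0   0   0   0   0   0   0   0]
 [124 125 114   5   0   0   0   0   0   0   0   0   0   0   0   0   0   0   0   0   0   0   0   0   0   0]]
```

The knob has really turned 2.36 rad and the collar about 1.9. The difference from the commanded turn is wind-up lost at each regrasp, about 0.16 rad per stroke. So the slip is about 0.45, at most 0.65. One more stroke of 0.40 rad keeps it at or below 1.05 and clearly over 0.4.

>>> move_arm([
  [[5, -0.6, 0], [0, 0, 0], 75],
  [[5, -0.6, 0], [0, 0, 0], 75],
  [[5, -0.6, 0], [0, 0, 0], 75],
  [[5, -0.6, 0], [0, 0, 0], 75],
  [[5, -0.6, 0], [0, 0, 0], 75],
  [[0, 0, 4], [0, 0, 0], 75],
  [[0, 0, 4], [0, 0, 0], 75],
  [[0, 0, 3], [0, 0, 0], 75],
  [[0, 0, 3], [0, 0, 0], 75],
  [[0, 0, 0], [0, 0, 0], 75],
  [[0, 0, 0], [0, 0, 0], 75],
])

```text
time: 34.45
ee_pos: [0.5704, -0.3024, 0.104]
eef_rot: [0.982, 0.188, 0.001, 0.0]
ft_force: [-0.3, 0.2, 1.2]
width: 0.0652
grip_force: 0.0
```

```bash
python3 st.py
```

```text
t 34.45 j7 -0.892 p [ 0.5704 -0.3024  0.104 ] w 0.0652 gf 0.0 M [ 0.045 -0.028 -0.016] F [-0.3  0.2  1.2] yaw 0.3778
```

>>> move_arm([
  [[0, 0, 0], [0, 0, 0], 45],
  [[0, 0, 0], [0, 0, 0], 45],
  [[0, 0, 0], [0, 0, 0], 45],
  [[0, 0, 0], [0, 0, 0], 45],
  [[0, 0, 0], [0, 0, 0.05], 45],
  [[0, 0, 0], [0, 0, 0.05], 45],
  [[0, 0, 0], [0, 0, 0.05], 45],
])

```text
time: 35.33
ee_pos: [0.5698, -0.3017, 0.1032]
eef_rot: [0.994, 0.113, 0.0, -0.0]
ft_force: [-2.4, 2.7, 6.0]
width: 0.045
grip_force: 45.0
```

```bash
python3 st.py
```

```text
t 35.325 j7 -1.035 p [ 0.5698 -0.3017  0.1032] w 0.045 gf 45.0 M [0.622 0.735 0.31 ] F [-2.4  2.7  6. ] yaw 0.2269
```

>>> move_arm([
  [[0, 0, 0], [0, 0, 0.05], 45],
  [[0, 0, 0], [0, 0, 0.05], 45],
])

```text
time: 35.58
ee_pos: [0.5698, -0.3017, 0.1032]
eef_rot: [0.998, 0.063, 0.0, -0.0]
ft_force: [-1.8, 2.8, 6.0]
width: 0.0455
grip_force: 45.0
```

```bash
python3 st.py
```

```text
t 35.575 j7 -1.129 p [ 0.5698 -0.3017  0.1032] w 0.0455 gf 45.0 M [0.568 0.527 0.185] F [-1.8  2.8  6. ] yaw 0.1269
```

>>> move_arm([
  [[0, 0, 0], [0, 0, 0.05], 45],
  [[0, 0, 0], [0, 0, 0.05], 45],
  [[0, 0, 0], [0, 0, 0], 45],
])

```text
time: 35.95
ee_pos: [0.5699, -0.3017, 0.1033]
eef_rot: [1.0, 0.014, 0.0, 0.0]
ft_force: [-2.4, 2.5, 5.5]
width: 0.0452
grip_force: 45.0
```

```bash
python3 st.py
```

```text
t 35.95 j7 -1.222 p [ 0.5699 -0.3017  0.1033] w 0.0452 gf 45.0 M [0.582 0.588 0.083] F [-2.4  2.5  5.5] yaw 0.0276
```

>>> move_arm([
  [[0, 0, 0], [0, 0, 0], 75],
  [[0, 0, 0], [0, 0, 0], 75],
  [[0, 0, 0], [0, 0, 0], 75],
  [[0, 0, -4], [0, 0, 0], 75],
  [[0, 0, -4], [0, 0, 0], 75],
  [[0, 0, -4], [0, 0, 0], 75],
  [[0, 0, -2], [0, 0, 0], 75],
  [[-4, 2.5, 0], [0, 0, 0], 75],
  [[-4, 2.5, 0], [0, 0, 0], 75],
  [[-4, 2.5, 0], [0, 0, 0], 75],
  [[-4, 2.5, 0], [0, 0, 0], 75],
  [[-4, 2.5, 0], [0, 0, 0], 75],
  [[0, 0, 0], [0, 0, 0], 75],
  [[0, 0, 0], [0, 0, 0], 75],
])

```text
time: 37.7
ee_pos: [0.3737, -0.4323, 0.2426]
eef_rot: [1.0, 0.014, 0.0, -0.0]
ft_force: [0.1, 0.3, 0.4]
width: 0.0653
grip_force: 0.0
```

```bash
python3 st.py; timeout 100 python3 - <<'E'
from h import *
ct=cam("top");new=np.mean([cam("top")["image"].astype(float) for _ in range(8)],0)
yy,xx=np.mgrid[174:210,356:392]
p=new[174:210,356:392]; b=p.min(2)
w=np.clip(b-60,0,None)*((xx-373)**2+(yy-193)**2<11**2); m=np.array([(w*xx).sum(),(w*yy).sum()])/w.sum()
d=at_z(ct,*m,.135)-at_z(ct,372.95,192.18,.135)
print("mark",m.round(2),"ang",np.arctan2(d[1],d[0]).round(3))
np.set_printoptions(linewidth=160)
print(new[178:192,364:388].min(2).astype(int))
s=np.mean([cam("side")["image"].astype(float) for _ in range(12)],0)
print(s[213:224,262:270].min(2).astype(int))
hsv=cv2.cvtColor(s.astype(np.uint8),cv2.COLOR_BGR2HSV)
m=cv2.inRange(hsv,(15,50,130),(28,150,255));k,lab,st,ce=cv2.connectedComponentsWithStats(m);print([(x.tolist()) for x in st[1:] if x[4]>200 and 250<x[0]<320])
E
```

```text
t 37.7 j7 -0.794 p [ 0.3737 -0.4323  0.2426] w 0.0653 gf 0.0 M [0.062 0.003 0.019] F [0.1 0.3 0.4] yaw 0.0279
mark [375.35 184.48] ang -0.298
[[157 157 156 153 144 138 137 137 131 126 127 134 139 145 155 158 160 160 161 161 159 160 159 158]
 [159 152 145 137 118  99  96  97  89  80  83  93 101 116 132 148 152 155 158 160 159 157 160 160]
 [149 130 113 101  78  50  42  44  36  29  44  70  87  84  94 113 123 137 152 158 158 157 160 162]
 [122  94  64  50  30  14   0   2   1  12  48  95 120 100  65  58  77 107 135 150 157 160 161 162]
 [ 80  46  20   6   5   4   2   1   2  24  72 125 149 120  61  18  35  66  98 127 146 157 162 162]
 [ 34  10   2   4   4   5   1   2   5  39  92 142 154 116  58   7   2  29  58  88 122 150 155 159]
 [  4   3   1   5   4   2   1   3  11  54 112 156 150  99  39   3   2   4  17  50  93 125 141 143]
 [  1   4   6   9   3   3   7   4  19  61 119 154 140  84  21   2   5   0   2  22  56  88 104 113]
 [  9   4   7   3   2   5   4   7  28  60 106 131 111  60   9   4   4   4   5   3  22  47  67  79]
 [  8   4   6   0   7  16  25  26  29  51  74  89  69  36  10   2  
[... 165 characters left out ...]
 33  32  32  37  34  28  23  10   3   6   4   9   2   2  18  38]
 [  2   5  10  16  30  36  34  31  31  34  32  30  32  32  28  11   8   5   5   4   4   1   1  24]
 [  5   6   9  16  29  35  30  32  33  35  30  31  33  37  28  24   3   3   5   5   1   0   3  18]]
[[ 70  48   0   1   0   0   1   0]
 [ 31  66  16   1   0   0   1   1]
 [  8  28  41  32   0   1   0   0]
 [ 11   3  43  84  30   1   0   0]
 [ 13   6  45 101  60  45  45  30]
 [  4   1  51 110  62  50  54  55]
 [  1   0  61 122  63  52  56  57]
 [  1   1  37  92  66  52  58  59]
 [  2   1   0  13  57  57  57  58]
 [  4   3  11  37  39  55  60  60]
 [  2   3  15  45  29  50  58  61]]
[[283, 237, 38, 17, 574], [315, 283, 46, 20, 590]]
```

The collar's pixels have stayed the same through the last three strokes while the knob's mark moved from 0.13 to -0.30 rad. No mark shows on the collar's visible front, so the slip lies between about 0.45 and 0.9 rad. The offcut hasn't shifted and the arm is clear, so I'm handing in.

```bash
python3 -c "
from bench import r
print(r.close_job())"
```

```text
the job is handed in; nothing more can be done
None
```

I handed the job in at about 39 s: the offcut is clamped home against the stop, the arm is clear and I steered it clear of the bystanders, but no verdict was shown. From the camera I put the clutch slip at about 0.45–0.9 rad (one click), inside the 0.4–1.31 rad allowed, though I had no direct reading of it.

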